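# Square up a packing of spacer plates in a pin jig

## Task

Build a squared packing in the jig: take the two spacer plates from the sloping rack and lay the thick one, then the thin one, lengthwise on the plate that already lies loosely between the pins, setting each down without letting it drop and letting go of it. When all three are stacked, push the pile home, first sideways against the two side pins and then lengthwise against the end pin, with a firm push of the hand of about 20 N that the pins can be felt to resist (never more than 40 N on the pins), so that all three plates end flush against all the pins in one square pile. Leave the other things on the table where they are.

Things in the scene. Friction and masses are not known exactly. Their poses are not given: they have to be found in the camera images.
- pile_place (a point): Point on the top face of the jig's dark steel base (170 x 96 x 12 mm, fixed to the table; this face is 12 mm above the table). It is the centre of the squared pile's footprint. x runs along the pile's length toward the end pin, y across it away from the side pins, z up.
- side_pins: Two fixed upright steel pins, 12 mm diameter, 58 mm tall from the base's top face, with a foot collar that is only for looks. Their axes are at x = -42 and x = +42 mm, y = -31 mm in the frame of pile_place, so their faces toward the pile are at y = -25 mm: half a plate's width from the pile's centre line. The origin of this entry is the same point as pile_place.
- end_pin: One fixed upright pin like the side pins, axis at x = +66, y = 0 mm in the frame of pile_place, so that its face toward the pile is at x = +60 mm: half a plate's length from the centre. The origin of this entry is the same point as pile_place. The -x end and the +y side of the jig are open.
- bottom_plate_mid (a point): Centre of the bottom plate, a loose 120 x 50 mm aluminium plate with two dark bolt holes, 16 mm thick. It lies flat on the jig's base, a few mm away from the pins and a little skew. x along its length, y across its width, z normal to it. It weighs 0.2 to 0.34 kg. Sliding the whole pile on the base takes about 5 to 10 N.
- bottom_plate: The same bottom plate; origin at the centre of its underside.
- thick_plate_mid (a point): Centre of the thick plate, a loose 120 x 50 mm aluminium plate with two dark bolt holes, 24 mm thick (0.31 to 0.49 kg), lying in one of the rack's two bays; which one changes. x runs along its length up the slope (35 degrees, rising away from the robot), y is level across its 50 mm width, z is normal to it, leaning toward the robot. Its long sides are free; fingers may reach 8 mm below its underside there.
- thick_plate: The same thick plate; origin at the centre of its underside.
- thin_plate_mid (a point): Centre of the thin plate, a loose 120 x 50 mm aluminium plate with two dark bolt holes, 14 mm thick (0.18 to 0.29 kg), lying in the other bay in the same way, with axes as for the thick plate.
- thin_plate: The same thin plate; origin at the centre of its underside.
- rack: Grey two-bay rack fixed to the table, origin on the table under the middle between the bays; x away from the robot, y left. The plates lie side by side, centres near y = +58 and -58 mm, undersides 70 mm up, each on two ribs 34 mm wide overall, 12 mm above the deck, and against a low lip at the lower end. Two 22 mm posts at x = +85, y = +-122 mm carry the shelf.
- shelf_edge (a point): Middle of the lower front edge of the rack's plywood shelf (120 mm deep, 270 mm wide, 15 mm thick, rubber boots on it), 290 mm above the table and 10 mm nearer the robot than the rack's origin. It overhangs the plates: a hand coming straight down hits it. Come in square to the plate, tilted 35 degrees, and draw the plate out the same way.
- hex_key: Bystander: a dark hex key lying on the table, 102 x 33 x 5 mm, origin at the centre of its underside.
- sleeve: Bystander: a black rubber sleeve lying on the table, 75 mm long, 18 mm diameter, origin at the centre of its underside.
- mallet: Bystander: a rubber mallet lying on the table, 284 mm long, origin under the middle of its length.
- tape_roll: Bystander: a roll of paper tape, 89 mm diameter, 19 mm high, origin at the centre of its underside.
Not all that is in view belongs to the job. Leave any yellow look-alike of the bottom_plate alone.

How it is judged:
On the way, in this order (a step that is already met when the one before it is completed fails the run):
1. the thick plate lies on the bottom plate in the jig, released (z of thick_plate_mid in the frame of pile_place between 0.025 and 0.031 m and horizontal distance between thick_plate_mid and pile_place below 0.03 m and contact force between thick_plate and the fingers below 0.1 N and linear speed of thick_plate below 0.02 m/s), for 0.2 s.
2. the thin plate lies on the thick plate, released (z of thick_plate_mid in the frame of pile_place between 0.025 and 0.031 m and horizontal distance between each of thick_plate_mid, thin_plate_mid and pile_place below 0.03 m and z of thin_plate_mid in the frame of pile_place between 0.044 and 0.05 m and contact force between thin_plate and the fingers below 0.1 N and linear speed of thin_plate below 0.02 m/s), for 0.2 s.
3. the pile is pressed against the side pins with more than 4 N (contact force between anything else and side_pins above 4 N), for 0.05 s.
4. the pile is pressed against the end pin with more than 4 N (contact force between anything else and end_pin above 4 N), for 0.05 s.
At the end, for the whole second after the job is handed in: Bottom, thick and thin plate lie flat on one another in this order on the jig's base, each with its centre within 2 mm of pile_place along x and along y (so touching or within 2 mm of the pins), turned less than 0.03 rad from the jig, at rest and let go (x of bottom_plate_mid in the frame of pile_place between -0.002 and 0.002 m and y of bottom_plate_mid in the frame of pile_place between -0.002 and 0.002 m and z of bottom_plate_mid in the frame of pile_place between 0.006 and 0.01 m and angle between the x axis of each of bottom_plate_mid, thick_plate_mid, thin_plate_mid and the x axis of pile_place, either way round below 0.03 rad and linear speed of each of bottom_plate, thick_plate, thin_plate below 0.01 m/s and contact force between each of bottom_plate, thick_plate, thin_plate and the fingers below 0.1 N and x of thick_plate_mid in the frame of pile_place between -0.002 and 0.002 m and y of thick_plate_mid in the frame of pile_place between -0.002 and 0.002 m and z of thick_plate_mid in the frame of pile_place between 0.026 and 0.03 m and x of thin_plate_mid in the frame of pile_place between -0.002 and 0.002 m and y of thin_plate_mid in the frame of pile_place between -0.002 and 0.002 m and z of thin_plate_mid in the frame of pile_place between 0.045 and 0.049 m).
It fails at once if a pin takes more than 40 N (contact force between anything else and side_pins above 40 N or contact force between anything else and end_pin above 40 N).
It fails at once if a plate is let fall (moving faster than 0.5 m/s with no finger on it) ((contact force between thick_plate and the fingers below 0.05 N and linear speed of thick_plate above 0.5 m/s) or (contact force between thin_plate and the fingers below 0.05 N and linear speed of thin_plate above 0.5 m/s)).
It fails at once if a bystander is moved more than 20 mm (distance of any of hex_key, sleeve, tape_roll, mallet from where it was at the start of the episode above 0.02 m).
It also fails if it takes over 72 s, if anything falls off the work surface, if the arm or the gripper's body presses on something with over 40 N, if the wrist force passes 120 N, or if a joint passes its speed limit or range.

## Robot

A 6-joint arm with a two-finger parallel gripper is mounted at the origin on a cart in front of the work surface, level with it; the furniture and walls round the work are solid. World frame = base frame: x ahead of the robot, y to its left, z up, the work surface at z = 0. Lengths are in m, angles in rad, forces in N, time in s.
With the tool pointing down it reaches from about 0.275 to 0.75 m from the base axis. Payload 10.2 kg.
Tool frame: the origin (TCP) lies midway between the tips of the shut fingers; the grasp point (between the pads) lies 19 mm behind it (env.hold_point_z is the distance from the TCP to the grasp point, in m); x points along the fingers, z is the direction in which the jaws open and shut, and the axes are right-handed (so a half turn about x gives the same grasp; the last joint's range is limited). The gripper opens to 85 mm and grips with 20 to 120 N. Pads are 22 mm wide; open, the fingers measure 114 mm over their backs; the gripper's body (76 mm by 85 mm) begins 54 mm behind the grasp point. The pads swing forward as they close: fully open they stand 13 mm farther back than shut.
Start: joints at [0.976, 0.313, 1.498, -0, 1.331, -0.223], TCP at [0.191, 0.489, 0.231] pointing down, gripper open.
Joint ranges: [-2.94, 2.94], [-0.97, 2.17], [0.19, 2.56], [-1.23, 4.37], [0.02, 3.11], [-2.88, 2.88]. Speed limits (rad/s): [2.39, 2.39, 3.01, 3.14, 3.14, 3.14].

## Interface

Orientations are given as a unit quaternion [x, y, z, w].
In Python, from bench import env, kinematics, monitor, eyes, job gives the robot as it stands. The module is installed in compiled form; this text tells all that it offers. Calls block until the motion is done:
- env.reach(position, orientation): joint-space move of the TCP to a pose.
- env.movel(position, velocity=0.15, frame=None, guard=None): straight line of the TCP; frame=None keeps the orientation; velocity is the mean speed in m/s. With guard (N) it stops when the force on the tool has changed by that much, and returns True; else False.
- env.set_joints(angles): joint-space move.
- env.release() and env.close_gripper(effort=None): open the fingers fully, or close them until they stop; effort is the grip in N (None keeps the last).
- env.hold(seconds).
- kinematics.ik(position, orientation): joint angles nearest the present ones, or None.
- monitor.sense(): the state.
- eyes.grab_frame(name): name is "scene" or "top" or "wrist"; returns a dict with "frame" (400x640x3 uint8, red, green, blue), "mtx" (3x3 intrinsics, pixels), "view" (4x4, takes a point from world to camera coordinates). Camera axes: x right, y down, z forward; pixel columns grow to the right and rows downward; lengths in m; the calibration is good to about 2 mm. A picture is of the moment at which its call begins. There is no depth.
A pose or a line that the arm cannot do raises env.MotionError and nothing moves.
- job.hand_in(): hands the job in, once; it reports no verdict.
The state is a dict: "clock": time; "joints": joint angles; "qvel": joint speeds; "joint_efforts": joint torques, N m; "position": TCP position; "ee_rot": TCP orientation; "contact_force": force on the tool from outside, world axes, zero at the start; "ft_torque": the same for the moment, N m; "finger_gap": opening from 0.0 (shut) to 1.0 (fully open).
Only numpy, scipy, OpenCV 4.12 (cv2) and the standard library are available. Lean on these libraries where they do the work, as an engineer would, in place of code of your own. Each camera call takes 0.05 s, during which the arm holds its last target. There are 200 camera calls.

## Working session

There is one attempt and no reset: what is moved stays moved. The work goes in short steps, each a Python script; the robot and the scene stay as the last script left them, time stands still between calls to the robot, and variables do not carry over. Pictures are saved under pics/ and viewed, about 8 in all and at most 12, crops included, and the job is handed in when it is done.

```bash
mkdir -p pics; cat > h.py <<'E'
import numpy as np, cv2
from bench import env, kinematics, monitor, eyes, job
from scipy.spatial.transform import Rotation as R
def snap(n,name):
    g=eyes.grab_frame(n); cv2.imwrite(f'pics/{name}.png',g['frame'][:,:,::-1]); np.savez(f'pics/{name}.npz',**g); return g
def load(name): return dict(np.load(f'pics/{name}.npz'))
def ray(g,u,v):
    V=g['view'];d=np.linalg.inv(g['mtx'])@[u,v,1]
    return -V[:3,:3].T@V[:3,3], V[:3,:3].T@d
def onz(g,u,v,z):
    o,d=ray(g,u,v); return o+d*(z-o[2])/d[2]
def proj(g,p):
    p=np.atleast_2d(p); c=(g['view'][:3,:3]@p.T).T+g['view'][:3,3]; q=(g['mtx']@c.T).T; return q[:,:2]/q[:,2:]
E
python3 - <<'E'
from h import *
a=snap('scene','scene0');b=snap('top','top0')
for g in (a,b): print(ray(g,320,200),g['mtx'][0,0])
s=monitor.sense();print(s['clock'],s['position'],s['ee_rot'],s['contact_force'],env.hold_point_z)
cv2.imwrite('pics/both.png',cv2.resize(np.vstack([a['frame'],b['frame']])[:,:,::-1],None,fx=.75,fy=.75))
E
```

```text
(array([-0.10784834, -0.26294377,  1.02600487]), array([ 0.5940871 ,  0.30355503, -0.74503619])) 407.6342550955974
(array([0.3388494 , 0.08205476, 1.78380305]), array([ 0.14616818,  0.00520252, -0.98935428])) 463.3863391128863
0.1 [0.19062382 0.48893937 0.23081644] [-0.39910521  0.58416231  0.39883689  0.58343685] [-0.57329361  0.1505767   0.44992765] 0.0187
```

View pics/both.png

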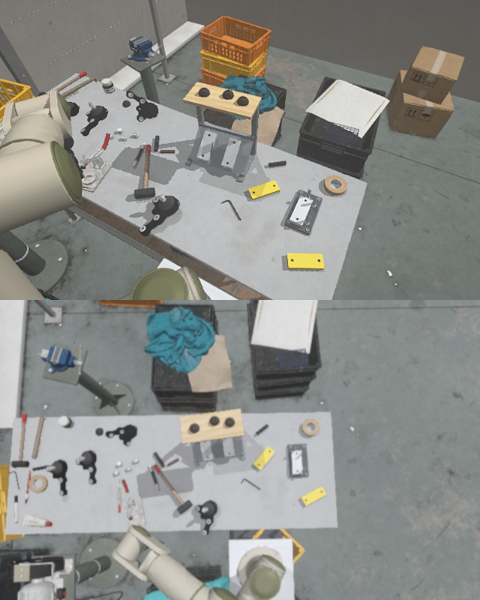

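The jig with its aluminium plate (dark base) is at about scene (403,280), top (393,213). The rack is at about scene (296,200), and two yellow look-alikes lie to the side of the jig. I'll enlarge both.

```bash
python3 - <<'E'
from h import *
a=load('scene0')['frame'][:,:,::-1];b=load('top0')['frame'][:,:,::-1]
c=lambda im,x,y,w,h,f:cv2.resize(im[y:y+h,x:x+w],None,fx=f,fy=f,interpolation=cv2.INTER_CUBIC)
t=np.hstack([c(a,360,240,80,80,5),c(a,240,150,80,80,5)])
u=np.hstack([c(b,365,180,60,60,400/60),c(b,240,150,80,80,5)])
cv2.imwrite('pics/crop.png',np.vstack([t,u])[:, :][:800]) if 0 else cv2.imwrite('pics/crop.png',cv2.resize(np.vstack([t,u]),(600,600)))
ga,gb=load('scene0'),load('top0')
print(onz(ga,403,280,.028),onz(gb,393,213,.028),onz(gb,283,190,.09))
E
```

```text
[ 0.5308202  -0.20100232  0.028     ] [ 0.5427914  -0.18641426  0.028     ] [0.62914434 0.22732613 0.09      ]
```

View pics/crop.png

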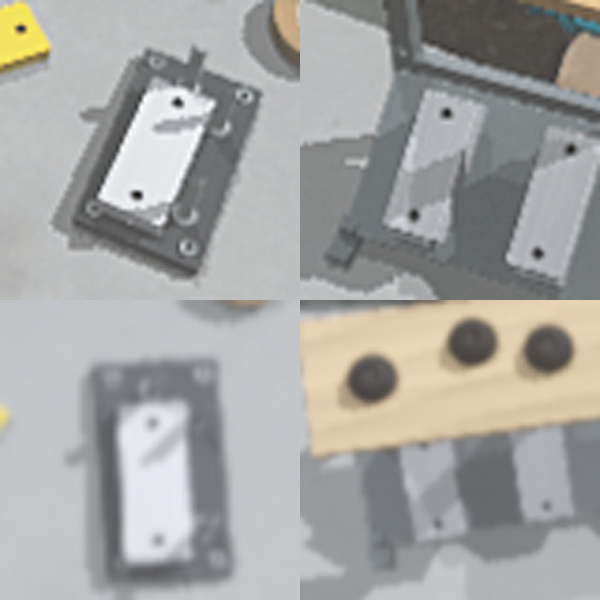

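The jig's end pin is at the far end (+x world) and its side pins are on the right (-y world). The plates are in two bays under the shelf. Next I'll take closer wrist views, starting with where the wrist camera sits in the tool frame.

```bash
python3 - <<'E'
from h import *
w=snap('wrist','w0');s=monitor.sense()
Rt=R.from_quat(s['ee_rot']).as_matrix();print(Rt.round(3))
V=w['view'];o,d=ray(w,320,200)
print('cam in tool',Rt.T@(o-s['position']),'Rcam(cols x,y,z) in tool\n',(Rt.T@V[:3,:3].T).round(3),w['mtx'][0])
# candidate orientations: tool x down, z along +-y
for nm,x,z,p in [('jig+',[0,0,-1],[0,1,0],[.50,-.19,.30]),('jig-',[0,0,-1],[0,-1,0],[.50,-.19,.30]),
 ('rack+',[np.sin(.611),0,-np.cos(.611)],[0,1,0],[.45,.2,.35]),('rack-',[np.sin(.611),0,-np.cos(.611)],[0,-1,0],[.45,.2,.35])]:
    x=np.array(x);z=np.array(z);M=np.c_[x,np.cross(z,x),z]
    q=kinematics.ik(np.array(p),R.from_matrix(M).as_quat());print(nm,None if q is None else np.round(q,2))
E
```

```text
[[-0.001 -0.932  0.363]
 [-0.001  0.363  0.932]
 [-1.     0.    -0.001]]
cam in tool [-0.14215843  0.06539231  0.0003203 ] Rcam(cols x,y,z) in tool
 [[ 0.001 -0.263  0.965]
 [ 0.    -0.965 -0.263]
 [ 1.     0.    -0.001]] [296.78672603   0.         320.53149536]
jig+ [-0.58  0.3   1.34 -0.    1.5  -2.15]
jig- [-0.58  0.3   1.34 -0.    1.5   0.99]
rack+ [ 0.26 -0.11  1.78 -0.19  0.88 -1.24]
rack- [ 0.26 -0.11  1.78 -0.19  0.88  1.9 ]
```

```bash
cat >> h.py <<'E'
def ori(yaw,tilt=0):
    x=np.array([np.sin(tilt),0,-np.cos(tilt)]);z=np.array([0,1.,0]);M=np.c_[x,np.cross(z,x),z]
    return (R.from_euler('z',yaw)*R.from_matrix(M)).as_quat()
E
python3 - <<'E'
from h import *
env.reach(np.array([.53,.20,.24]),ori(0,.611)); r=snap('wrist','wr'); 
print(monitor.sense()['clock'])
env.reach(np.array([.53,.26,.24]),ori(0,.611)); r2=snap('wrist','wr2'); 
env.reach(np.array([.53,-.19,.17]),ori(0)); j=snap('wrist','wj'); snap('top','top1')
print(monitor.sense()['clock'])
cv2.imwrite('pics/w.png',np.vstack([r['frame'][:300],j['frame'][100:]])[:,:,::-1])
E
```

```text
1.8083
3.975
```

View pics/w.png

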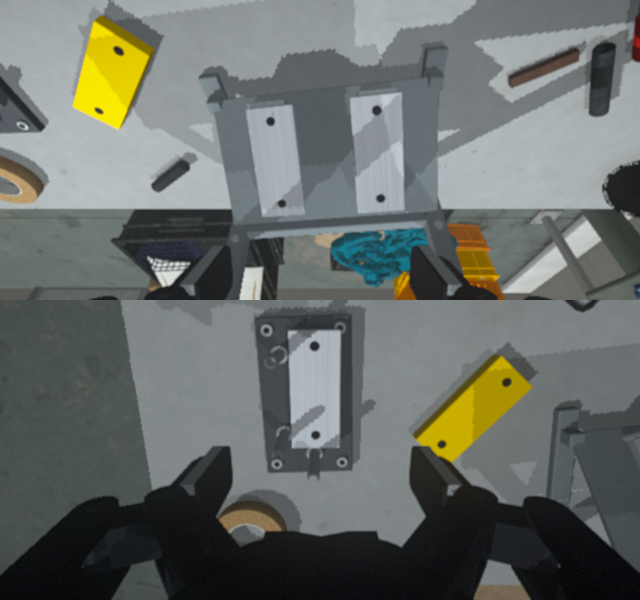

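The upper picture shows the rack with the plates at about (275,160) and (377,150). The lower shows the jig plate at about (316,290 in the full frame), with the side pins on its left, the end pin below, and yellow look-alikes nearby, which I'll leave alone. I'll enlarge for precise edges.

```bash
python3 - <<'E'
from h import *
j=load('wj');r=load('wr')
def crop(im,x,y,w,h,f):
    c=cv2.resize(im[y:y+h,x:x+w,::-1],None,fx=f,fy=f,interpolation=cv2.INTER_CUBIC)
    for k in range(0,w,20): cv2.putText(c,str(x+k),(k*f,10),0,.35,(0,0,255),1); cv2.line(c,(k*f,12),(k*f,18),(0,0,255),1)
    for k in range(20,h,20): cv2.putText(c,str(y+k),(0,k*f+4),0,.35,(0,0,255),1)
    return c
a=crop(j['frame'],245,200,130,190,3);b=crop(r['frame'],205,60,200,190,2)
b=cv2.copyMakeBorder(b,0,a.shape[0]-b.shape[0],0,0,cv2.BORDER_CONSTANT)
cv2.imwrite('pics/c2.png',np.hstack([a,b]))
E
```

```text
(no output)
```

View pics/c2.png

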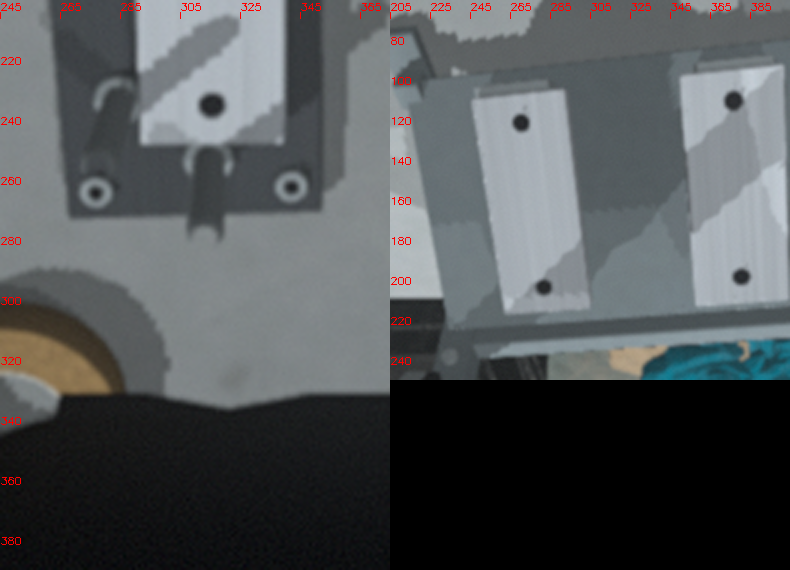

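```bash
cat >> h.py <<'E'
def onplane(g,uv,p0,n):
    V=g['view'];o=-V[:3,:3].T@V[:3,3]
    d=(np.linalg.inv(g['mtx'])@np.c_[uv,np.ones(len(uv))].T).T@V[:3,:3]
    return o+d*(((p0-o)@n)/(d@n))[:,None]
def hulls(g,lo,hi,roi,amin=300,sat=40):
    f=g['frame'];v=f.max(2).astype(int);s=v-f.min(2)
    m=((v>=lo)&(v<=hi)&(s<sat)).astype(np.uint8);k=np.zeros_like(m);x,y,w,h=roi;k[y:y+h,x:x+w]=1;m*=k
    m=cv2.morphologyEx(m,cv2.MORPH_OPEN,np.ones((3,3)))
    cs,_=cv2.findContours(m,cv2.RETR_EXTERNAL,cv2.CHAIN_APPROX_NONE)
    return [cv2.convexHull(c)[:,0,:].astype(float) for c in cs if cv2.contourArea(c)>amin]
E
python3 - <<'E'
from h import *
j=load('wj');r=load('wr');z=np.array([0,0,1.])
f=j['frame'].max(2)
print('row190',f[190,245:370:4]);print('row 150',r['frame'].max(2)[150,225:425:5])
for lo in (95,110,125,140):
    for h in hulls(j,lo,255,(285,125,60,130)):
        rc=cv2.minAreaRect(onplane(j,h,np.array([0,0,.028]),z)[:,:2].astype(np.float32)*1000);print('plate',lo,rc)
for hi in (75,85,95):
    for h in hulls(j,0,hi,(250,105,120,180),2000):
        rc=cv2.minAreaRect(onplane(j,h,np.array([0,0,.012]),z)[:,:2].astype(np.float32)*1000);print('base',hi,rc)
E
```

```text
row190 [140 139 138 142  79  77  77  78  76  77  78 116 190 190 192 188 190 191
 189 187 189 188 190 193  65  62  63  97 100 107 141 142]
row 150 [116 117 116 118 117 116 178 178 181 182 183 186 180 183 180  96  95  96
  94  97  96  93  94  97  96 101 148 148 151 153 151 149 154 191 203 210
 115 116 115 116]
plate 95 ((537.0220947265625, -196.68603515625), (126.87548828125, 53.33018112182617), 0.4551069140434265)
plate 110 ((534.562744140625, -195.82730102539062), (120.50879669189453, 50.562049865722656), 0.16433709859848022)
plate 125 ((534.0369873046875, -195.55535888671875), (119.34104919433594, 49.425437927246094), 0.2767931818962097)
plate 140 ((533.521240234375, -195.50326538085938), (118.14682006835938, 49.076805114746094), 0.40123361349105835)
base 75 ((505.8359069824219, -176.08653259277344), (152.0740966796875, 75.08645629882812), 32.638999938964844)
base 85 ((543.6809692382812, -204.03524780273438), (178.6634063720703, 95.05299377441406), 1.9937984943389893)
base 95 ((543.263916015625, -203.85189819335938), (181.9914093017578, 96.70518493652344), 2.0078628063201904)
```

```bash
python3 - <<'E'
from h import *
j=load('wj');v=j['frame'].max(2)
# base long edges
L=[];Rr=[]
for y in range(125,265,3):
    row=v[y,235:390]<88; k=np.flatnonzero(row)
    # left: first run; right: last dark-run start from plate
    L.append((235+k[0]-.5,y)); Rr.append((235+k[-1]+.5,y))
z=np.array([0,0,1.])
for nm,P in(('L',L),('R',Rr)):
    W=onplane(j,np.array(P),np.array([0,0,.012]),z)[:,:2]; c=np.polyfit(W[:,0],W[:,1],1)
    for _ in range(4): e=W[:,1]-np.polyval(c,W[:,0]); k=abs(e)<max(1.5*np.median(abs(e)),.0008); c=np.polyfit(W[k,0],W[k,1],1)
    print(nm,'slope',c[0],'y at .54',np.polyval(c,.54),k.sum(),len(k))
# ends
for x in (275,280,335,340,345):
    k=np.flatnonzero(v[100:285,x]<88)+100; print(x,'x ends',onplane(j,np.array([[x,k[0]-.5],[x,k[-1]+.5]]),np.array([0,0,.012]),z)[:,:2].round(4).tolist())
# rack plates
for name,rois in(('wr',[(225,90,85,130),(335,80,90,130)]),('wr2',None)):
    g=load(name)
    if rois is None:
        rois=roi2
    for i,roi in enumerate(rois):
        hs=hulls(g,132,255,roi,1500); 
        for h in hs:
            c=cv2.minAreaRect(h.astype(np.float32));ctr=np.array([c[0]])
            M=cv2.moments(h.astype(np.float32));ctr=np.array([[M['m10']/M['m00'],M['m01']/M['m00']]])
            for t in(.014,.024):
                zt=.07+t*np.cos(.611); p=onz(g,*ctr[0],zt)
                for yaw in(.08,):
                    n=R.from_euler('z',yaw).apply([-np.sin(.611),0,np.cos(.611)])
                    W=onplane(g,h,p,n)-p; ex=R.from_euler('z',yaw).apply([np.cos(.611),0,np.sin(.611)]);ey=np.cross(n,ex)
                    rc=cv2.minAreaRect(np.c_[W@ex,W@ey].astype(np.float32)*1000)
                    print(name,i,ctr.round(1),t,p.round(4),np.round(rc[0],1),np.round(rc[1],1),round(rc[2],2))
    roi2=[(225+d,80,95,145) for d in (0,)] and [(160,80,95,140),(290,75,95,140)]
E
```

```text
L slope 0.03313290337381219 y at .54 -0.2517520654228919 47 47
R slope 0.036212768524721245 y at .54 -0.1565227618423333 46 47
275 x ends [[0.4575, -0.2339], [0.6296, -0.2406]]
280 x ends [[0.4565, -0.229], [0.6296, -0.235]]
335 x ends [[0.4565, -0.1757], [0.627, -0.1733]]
340 x ends [[0.4546, -0.1709], [0.627, -0.1677]]
345 x ends [[0.4555, -0.166], [0.627, -0.1621]]
wr 0 [[275.8 160.5]] 0.014 [0.6126 0.1523 0.0815] [ 4.1 -0.2] [119.6  50.6] 2.16
wr 0 [[275.8 160.5]] 0.024 [0.6051 0.154  0.0897] [ 4.  -0.2] [115.5  48.9] 2.16
wr 1 [[372.6 154.3]] 0.014 [0.6037 0.2552 0.0815] [-0.7 -1.7] [ 75.8 121.6] 87.1
wr 1 [[372.6 154.3]] 0.024 [0.5964 0.2533 0.0897] [-0.7 -1.6] [ 73.1 117.4] 87.1
wr2 0 [[219.5 161.6]] 0.014 [0.6138 0.1526 0.0815] [ 4.7 -0.6] [123.   51.2] 2.31
wr2 0 [[219.5 161.6]] 0.024 [0.6062 0.1563 0.0897] [ 4.5 -0.5] [118.7  49.4] 2.31
wr2 1 [[317.7 156.2]] 0.014 [0.6057 0.2585 0.0815] [ 0.9 -2.1] [126.7  68.4] 1.0
wr2 1 [[317.7 156.2]] 0.024 [0.5984 0.2586 0.0897] [ 0.9 -2.1] [122.4  66. ] 1.0
```

```bash
cat >> h.py <<'E'
def hole(g,u,v,r=6):
    u,v=int(round(u)),int(round(v));w=g['frame'][v-r:v+r+1,u-r:u+r+1].mean(2);ww=np.clip(105-w,0,None)
    Y,X=np.mgrid[v-r:v+r+1,u-r:u+r+1];return np.array([(ww*X).sum(),(ww*Y).sum()])/ww.sum()
def tri(gs,ps):
    A=[];b=[]
    for g,p in zip(gs,ps):
        o,d=ray(g,*p);d/=np.linalg.norm(d);Q=np.eye(3)-np.outer(d,d);A.append(Q);b.append(Q@o)
    A=np.array(A);b=np.array(b);x=np.linalg.solve(A.sum(0),b.sum(0));return x
E
python3 - <<'E'
from h import *
a,b,j=load('wr'),load('wr2'),load('wj')
H=[onz(j,*hole(j,*p),.028) for p in((314,146),(316,235))];print('jig holes',H,np.linalg.norm(H[1]-H[0]),np.mean(H,0))
yaw=.1
for nm,A in(('right',((270,121),(281.5,203))),('left',((376.5,110),(380.5,198)))):
    pa=[hole(a,*p) for p in A]
    pb=[]
    for p in pa:  # predict in second view
        X=onz(a,*p,.085); 
        q=proj(b,X)[0]; q=hole(b,*q,9); pb.append(hole(b,*q,6))
    X=[tri((a,b),(p,q)) for p,q in zip(pa,pb)]
    print(nm,np.round(pa,1).tolist(),np.round(pb,1).tolist(),'tri',np.round(X,4).tolist(),np.linalg.norm(X[0]-X[1]))
    for t in(.014,.024):
        for g,pp in((a,pa),(b,pb)):
            p0=onz(g,*np.mean(pp,0),.07+t*np.cos(.611))
            for _ in range(4):
                n=R.from_euler('z',yaw).apply([-np.sin(.611),0,np.cos(.611)])
                W=onplane(g,np.array(pp),p0,n); p0=p0+[0,0,0]; m=W.mean(0); 
                p0=p0+(p0-m)*[0,0,0]
                if True:
                    # shift plane so that hole midpoint has z of top centre
                    p0=m+[0,0,.07+t*np.cos(.611)-m[2]]
                    yaw=np.arctan2(*(W[1]-W[0])[[1,0]])
            print(t,'mid',m.round(4),'dist',np.linalg.norm(W[1]-W[0]).round(4),'yaw',yaw.round(4))
E
```

```text
jig holes [array([ 0.48882913, -0.19570637,  0.028     ]), array([ 0.57884328, -0.19502545,  0.028     ])] 0.09001671966519648 [ 0.53383621 -0.19536591  0.028     ]
right [[270.1, 120.9], [281.5, 203.2]] [[211.8, 121.2], [227.0, 203.4]] tri [[0.5801, 0.1477, 0.0561], [0.6529, 0.1567, 0.1077]] 0.08963889230930833
0.014 mid [0.6169 0.1521 0.0815] dist 0.0898 yaw 0.1221
0.014 mid [0.6169 0.152  0.0815] dist 0.0898 yaw 0.1218
0.024 mid [0.6092 0.1538 0.0897] dist 0.0867 yaw 0.1221
0.024 mid [0.6092 0.1558 0.0897] dist 0.0867 yaw 0.1218
left [[376.4, 110.0], [380.3, 198.0]] [[314.2, 110.6], [322.6, 198.5]] tri [[0.5615, 0.2551, 0.0645], [0.6347, 0.2638, 0.1154]] 0.08960214115120982
0.014 mid [0.6055 0.2616 0.0815] dist 0.0928 yaw 0.1167
0.014 mid [0.6056 0.2594 0.0815] dist 0.0928 yaw 0.1185
0.024 mid [0.5982 0.2595 0.0897] dist 0.0896 yaw 0.1167
0.024 mid [0.5983 0.2594 0.0897] dist 0.0896 yaw 0.1185
```

```bash
cat >> h.py <<'E'
T=.611; YR=.1195
N=R.from_euler('z',YR).apply([-np.sin(T),0,np.cos(T)])
THICK=np.array([.5983,.2594,.0897]); THIN=np.array([.6169,.1520,.0815]) # top-face centres
BP=np.array([.5340,-.1955]); YJ=.034
E
python3 - <<'E'
from h import *
j=load('wj')
print('endpin foot',onz(j,313,253,.012),'top',onz(j,312.5,277,.07), 'sidepin foot',onz(j,283,236,.012))
b=load('top0');print('hex',onz(b,333,245,0))
q=ori(YR,T)
env.movel(np.array([.50,-.15,.25]))
env.reach(THICK+N*.15,q)
env.movel(THICK-N*.026,velocity=.08,guard=15) and print('guard!')
s=monitor.sense();print(s['clock'],s['position']-(THICK-N*.026),s['contact_force'])
env.close_gripper(80)
s=monitor.sense();print(s['finger_gap'],s['contact_force'])
snap('wrist','g1')
env.movel(THICK+N*.03,velocity=.05)
s=monitor.sense();print(s['clock'],s['finger_gap'],s['contact_force'])
g=snap('wrist','g2');c=snap('scene','sc2')
cv2.imwrite('pics/g.png',np.hstack([cv2.resize(g['frame'],(400,250)),cv2.resize(c['frame'][130:255,220:420],(400,250))])[:,:,::-1])
E
```

```text
endpin foot [ 0.60692777 -0.19785175  0.012     ] top [ 0.60329274 -0.19680534  0.07      ] sidepin foot [ 0.58688557 -0.23028282  0.012     ]
hex [0.42682654 0.04467411 0.        ]
8.5833 [1.78929350e-05 4.58994277e-05 3.14211844e-04] [-0.50951425 -0.15337034 -0.20036919]
0.56860833995601 [-6.06947145 -1.84419499  6.42318014]
10.35 0.5681654782551209 [ 0.13311849 -0.32970641 -3.28701136]
```

View pics/g.png

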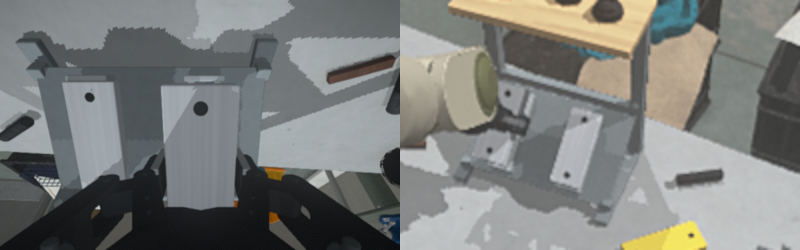

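The wrist view shows the thick plate gripped and lifted: its near hole is at (200,108) and it appears larger than the thin plate. The scene crop agrees. Next I'll place it on the bottom plate.

```bash
cat >> h.py <<'E'
def place(top,xy,yaw,zc,exit_d=.17):
    env.movel(top+N*exit_d,velocity=.15)
    env.movel(np.array([.43,.12,.28]),velocity=.25)
    q=ori(yaw)
    env.reach(np.r_[xy,zc+.10],q)
    env.movel(np.r_[xy,zc+.012],velocity=.1,frame=None)
    env.hold(.3);f0=monitor.sense()['contact_force']
    hit=env.movel(np.r_[xy,zc-.006],velocity=.012,guard=3)
    s=monitor.sense();print('hit',hit,'z',s['position'][2],'expected',zc,'dF',s['contact_force']-f0,s['clock'])
E
python3 - <<'E'
from h import *
place(THICK,BP,.008,.026)
g=snap('wrist','p1');c=snap('scene','sc3')
cv2.imwrite('pics/g3.png',np.hstack([cv2.resize(g['frame'],(400,250)),cv2.resize(c['frame'][220:345,300:500],(400,250))])[:,:,::-1])
E
```

```text
hit True z 0.02656529113098006 expected 0.026 dF [-1.17160268  0.13010425  8.84657047] 15.9667
```

View pics/g3.png

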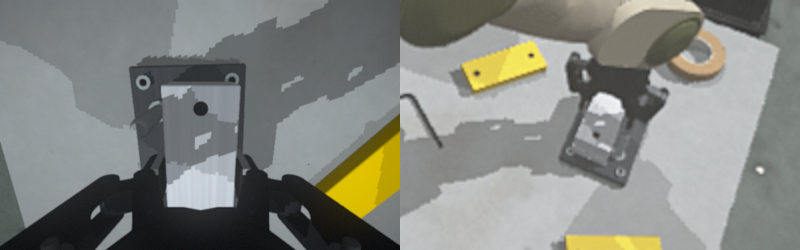

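Contact came at the expected height (z 0.0266 against 0.026), and the thick plate sits square over the jig. I'll release it and fetch the thin plate.

```bash
python3 - <<'E'
from h import *
env.release(); env.hold(.3); print('dF',monitor.sense()['contact_force'])
env.movel(np.r_[BP,.10],velocity=.08); env.movel(np.r_[BP,.2],velocity=.2)
g=snap('wrist','p2')
h=[]
for d in(-.045,.045):
    q=proj(g,[BP[0]+d,BP[1],.052])[0]
    q=hole(g,*hole(g,*q,9),6); h.append(onz(g,*q,.052))
print('thick holes',np.round(h,4).tolist(),np.linalg.norm(h[1]-h[0]),np.mean(h,0))
env.reach(np.array([.43,.05,.28]),ori(YR,T))
env.reach(THIN+N*.15,ori(YR,T))
print('guard',env.movel(THIN-N*.017,velocity=.08,guard=15))
env.close_gripper(80); s=monitor.sense();print(s['finger_gap'],s['contact_force'])
env.movel(THIN+N*.03,velocity=.05)
s=monitor.sense();print(s['clock'],s['finger_gap'],s['contact_force'])
snap('wrist','g4'); q=load('g4')
for p in (THIN+N*.047,): print('held hole expected px',proj(q,[p-.045*R.from_euler('z',YR).apply([np.cos(T),0,np.sin(T)])]))
v=q['frame'].mean(2);print(monitor.sense()['joint_efforts'])
cv2.imwrite('pics/g4v.png',np.hstack([cv2.resize(g['frame'],(400,250)),cv2.resize(q['frame'],(400,250))])[:,:,::-1])
E
```

```text
dF [-0.1352116  -0.13510809 -0.13785444]
thick holes [[0.4892, -0.1959, 0.052], [0.5791, -0.1953, 0.052]] 0.0898920341133837 [ 0.53410908 -0.19562918  0.052     ]
guard False
0.5616311609829732 [-6.9290502  -1.99507014  8.24245798]
24.15 0.5615772968063917 [-0.0595735  -1.11821432 -2.42309722]
held hole expected px [[321.22483811 170.75197591]]
[ 1.58155721e-02 -4.25500381e+01 -2.16694003e+01  1.21484804e-01
 -1.84018292e+00 -2.03207712e-06]
```

View pics/g4v.png

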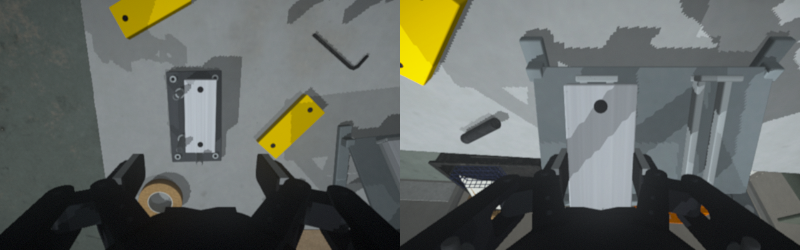

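The left half shows the thick plate squarely on the pile, with holes at (200,89) and (200,145). The right half shows the thin plate held clear of its bay. Next I'll place it, then release and measure.

```bash
python3 - <<'E'
from h import *
C=np.array([.5341,-.1956])
place(THIN,C,.008,.049)
env.release(); env.hold(.3); print('F',monitor.sense()['contact_force'])
env.movel(np.r_[C,.11],velocity=.08); env.movel(np.r_[C,.2],velocity=.2)
g=snap('wrist','p3'); h=[]
for d in(-.045,.045):
    q=proj(g,[C[0]+d,C[1],.066])[0]
    q=hole(g,*hole(g,*q,9),6); h.append(onz(g,*q,.066))
print('thin holes',np.round(h,4).tolist(),np.linalg.norm(h[1]-h[0]),np.mean(h,0),monitor.sense()['clock'])
for dy in(np.pi/2,-np.pi/2):
    for z in(.12,.018): print(dy,kinematics.ik(np.array([.54,-.13,z]),ori(YJ+dy)))
print(kinematics.ik(np.array([.43,-.2,.018]),ori(YJ)))
c=cv2.resize(g['frame'][90:280,240:400],None,fx=3,fy=3,interpolation=cv2.INTER_CUBIC)
cv2.imwrite('pics/p3v.png',c[:,:,::-1])
E
```

```text
hit True z 0.049586393463512776 expected 0.049 dF [-1.04715661  0.37719495  6.96508562] 29.5
F [-0.80935163 -0.70904164  0.15734394]
thin holes [[0.4893, -0.1962, 0.066], [0.5792, -0.1955, 0.066]] 0.08987438312981443 [ 0.534266   -0.19582844  0.066     ] 31.825
1.5707963267948966 [-4.47194473e-01  4.87771531e-01  1.54982606e+00 -4.44089210e-16
  1.10399506e+00  2.66039818e+00]
1.5707963267948966 [-4.47194473e-01  6.33808287e-01  1.62186836e+00 -4.44089210e-16
  8.85916010e-01  2.66039818e+00]
-1.5707963267948966 [-4.47194473e-01  4.87771531e-01  1.54982606e+00 -4.44089210e-16
  1.10399506e+00 -4.81194473e-01]
-1.5707963267948966 [-4.47194473e-01  6.33808287e-01  1.62186836e+00 -4.44089210e-16
  8.85916010e-01 -4.81194473e-01]
[-6.83116838e-01  5.02214624e-01  1.87012331e+00 -4.44089210e-16
  7.69254720e-01 -2.28791317e+00]
```

View pics/p3v.png

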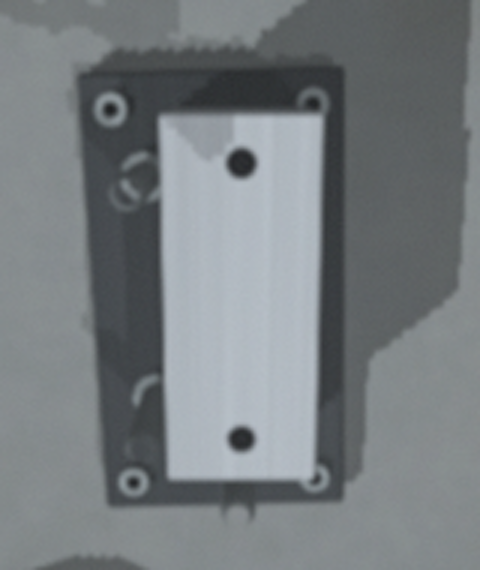

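The thin plate lies flat on the pile: holes at crop (241,163) and (241,438), spacing 89.9 mm, centre (0.534,-0.196). The two side pins are on the left and the end pin is below, all still with gaps. Now for the side push.

```bash
cat >> h.py <<'E'
PILE=np.array([.541,-.2005])
def J(x,y,z): return np.r_[PILE+R.from_euler('z',YJ).as_matrix()[:2,:2]@[x,y],z]
def push(a,b,c,z=.018,guard=17,v=.008):
    env.movel(J(*a,z),velocity=.1); env.movel(J(*b,z),velocity=.04); env.hold(.2); f0=monitor.sense()['contact_force']
    hit=env.movel(J(*c,z),velocity=v,guard=guard); s=monitor.sense(); env.hold(.2);s2=monitor.sense()
    M=R.from_euler('z',-YJ); d=np.r_[s2['position'][:2]-PILE,0]
    print('hit',hit,'F jig',M.apply(s['contact_force']-f0).round(1),M.apply(s2['contact_force']-f0).round(1),'tcp jig',M.apply(d).round(4),s2['clock'])
    env.movel(J(*b,z),velocity=.04); env.movel(J(*a,z),velocity=.1); env.movel(J(*a,.13),velocity=.15)
E
python3 - <<'E'
from h import *
env.close_gripper(40)
env.reach(J(-.003,.07,.13),ori(YJ-np.pi/2))
push((-.003,.07),(-.003,.052),(-.003,.025))
snap('top','t5')
E
```

```text
hit True F jig [-0.6  0.7  0.4] [-1.2  0.8 -0.5] tcp jig [-0.0037  0.0409  0.    ] 38.1
```

The guard tripped on the first-contact transient: the finger was at y=41 mm, with about 0 N sustained. I'll repeat with a loop that continues until the force is sustained.

```bash
cat >> h.py <<'E'
def push2(a,b,c,ax,z=.018,guard=17,v=.006,n=8):
    M=R.from_euler('z',-YJ)
    env.movel(J(*a,z),velocity=.1); env.movel(J(*b,z),velocity=.04); env.hold(.2); f0=monitor.sense()['contact_force']
    for i in range(n):
        F=M.apply(monitor.sense()['contact_force']-f0)
        hit=env.movel(J(*c,z),velocity=v,guard=max(guard-abs(F[ax]),4)); s=monitor.sense(); env.hold(.15);s2=monitor.sense()
        F=M.apply(s2['contact_force']-f0)
        print(hit,M.apply(s['contact_force']-f0).round(1),F.round(1),'tcp',M.apply(np.r_[s2['position'][:2]-PILE,0]).round(4)[:2],s2['clock'])
        if not hit or abs(F[ax])>14: break
    env.movel(J(*b,z),velocity=.04); env.movel(J(*a,z),velocity=.1); env.movel(J(*a,.13),velocity=.15)
E
python3 - <<'E'
from h import *
push2((-.003,.06),(-.003,.043),(-.003,.028),1)
E
```

```text
True [-0.2 -0.1 -0.4] [ 0.3  0.3 -0.3] tcp [-0.0034  0.041 ] 43.075
True [0.2 0.4 1.1] [-0.9  0.1 -0.8] tcp [-0.0039  0.0412] 44.0083
True [0.3 0.5 0.2] [-0.3  0.6  0.5] tcp [-0.0045  0.0415] 44.9833
True [-0.6  0.5 -0.1] [ 0.7 -0.4  0.5] tcp [-0.005   0.0417] 45.9667
True [-0.4  0.8 -0.1] [0.7 0.4 0.1] tcp [-0.0055  0.0421] 46.9833
True [-0.7  0.7 -0.8] [-0.4  0.5 -0.2] tcp [-0.0061  0.0423] 48.025
True [0.  1.3 0.6] [-0.4  0.2 -0.2] tcp [-0.0067  0.0427] 49.1
True [0.1 1.2 0.6] [-0.4  1.   0.7] tcp [-0.0073  0.043 ] 50.2083
```

```bash
python3 - <<'E'
from h import *
g=snap('wrist','p6');s=monitor.sense();print(s['clock'],s['position'],J(-.003,.06,.13))
u=load('t5')
C=np.array([.5343,-.1958])
for d in(-.045,.045): print(proj(g,[C[0]+d,C[1],.066])[0])
t=load('top1')
q=lambda im:cv2.resize(im[175:245,365:425],(340,400),interpolation=cv2.INTER_CUBIC)
cv2.imwrite('pics/p6v.png',np.hstack([cv2.resize(g['frame'],(640,400)),])[:,:,::-1])
E
```

```text
51.775 [ 0.53547385 -0.14047802  0.12895355] [ 0.53596213 -0.14063666  0.13      ]
[259.29403384 284.15525293]
[376.0971983  289.61737447]
```

View pics/p6v.png

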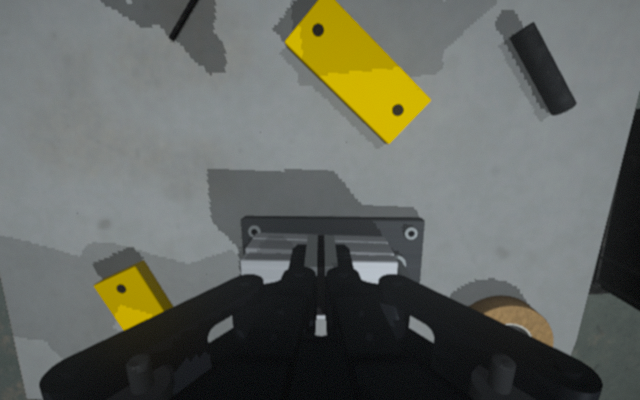

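```bash
python3 - <<'E'
from h import *
g=load('p6');v=g['frame'].max(2)
M=R.from_euler('z',-YJ)
for c in(255,262,270,375,385,392):
    k=np.flatnonzero(v[228:300,c]>150)+228
    P=onz(g,c,k[0]-.5,.066);print(c,k[0],'top edge',P.round(4),'jig',M.apply(P-np.r_[PILE,.066]).round(4)[:2], 'col',v[226:274:2,c])
for nm in('p3',):
    pass
# base +y edge near row 216 for check
for c in(280,330,390):
    r=[y for y in range(205,228) if v[y,c]<75]; 
    if r: P=onz(g,c,r[0]-.5,.012);print('base edge',c,r[0],M.apply(P-np.r_[PILE,.012]).round(4)[:2])
E
```

```text
255 262 top edge [ 0.4862 -0.1771  0.066 ] jig [-0.054   0.0252] col [101  99  45  36  68  88 109  84  83  87  87 112 129 103  78  75  79 122
 155 160 164 163 159 159]
262 262 top edge [ 0.4916 -0.1769  0.066 ] jig [-0.0486  0.0253] col [ 56  54  53  66  85  87 107  85  77  75  75  89 103  97  80  76  80 120
 157 159 163 163 159 159]
270 262 top edge [ 0.4977 -0.1766  0.066 ] jig [-0.0425  0.0254] col [ 58  54  54  63  81  78  89  79  74  75  76  87 103  98  80  73  76 115
 155 159 161 164 162 160]
375 262 top edge [ 0.5767 -0.1728  0.066 ] jig [0.0367 0.0265] col [ 59  55  56  57  56  73  87  93 116  87  84  85  88 108 122  87  85  97
 166 198 196 197 198 197]
385 262 top edge [ 0.5842 -0.1724  0.066 ] jig [0.0441 0.0266] col [ 77  77  79  78  77  78  85  89 114  92  84  87  89 104 118  87  85  98
 162 198 197 196 199 200]
392 262 top edge [ 0.5894 -0.1722  0.066 ] jig [0.0493 0.0267] col [ 78  79  79  79  79  79  76  78  80  79  79  68  72  97 141  98  85  93
 157 199 198 198 200 195]
base edge 280 216 [-0.0431  0.0466]
base edge 330 216 [0.0029 0.047 ]
base edge 390 217 [0.0575 0.0466]
```

The top plate's +y edge is now at about y=+26 mm, against +30 mm before, and square with the jig. Repeated 17 N pushes stopped solidly at the same place, so the pile is home sideways. Time used is 51.8 s. Next is one end push.

```bash
python3 - <<'E'
from h import *
env.reach(J(-.108,0,.10),ori(YJ))
env.movel(J(-.108,0,.019),velocity=.15)
env.movel(J(-.092,0,.019),velocity=.06)
M=R.from_euler('z',-YJ)
for i in range(2):
    hit=env.movel(J(-.056,0,.019),velocity=.012,guard=20)
    s=monitor.sense();x=M.apply(np.r_[s['position'][:2]-PILE,0])[:2];print(hit,x.round(4),s['contact_force'],s['clock'])
    if x[0]>-.079 or s['clock']>62: break
E
```

```text
True [-0.0762  0.0005] [-0.04131433 -0.12546637 -0.37749414] 56.025
```

The hand stopped at x=-76.2 mm, just where home should be (-60 -16). I'll retract and check from above.

```bash
python3 - <<'E'
from h import *
env.movel(J(-.10,0,.019),velocity=.06); env.movel(J(-.10,0,.16),velocity=.25); env.movel(np.array([.60,-.2,.19]),velocity=.25)
env.hold(.2);g=snap('wrist','p7');print(monitor.sense()['clock'])
h=[]
for d in(-.045,.045):
    q=proj(g,J(d,0,.066))[0]; q=hole(g,*hole(g,*q,9),6); h.append(onz(g,*q,.066))
m=np.mean(h,0);d=h[1]-h[0];print('thin mid jig',R.from_euler('z',-YJ).apply(m-np.r_[PILE,.066]).round(4),np.linalg.norm(d),'yaw',np.arctan2(d[1],d[0]))
u=proj(g,J(0,0,.066))[0].astype(int);print(u)
x0,y0=max(u[0]-95,0),max(u[1]-110,0)
c=cv2.resize(g['frame'][y0:y0+200,x0:x0+190],None,fx=3,fy=3,interpolation=cv2.INTER_CUBIC)
cv2.imwrite('pics/p7v.png',c[:,:,::-1]);print(x0,y0)
E
```

```text
58.3333
thin mid jig [-0.0015  0.0021  0.    ] 0.08999024019773284 yaw 0.037061628302294244
[322 128]
227 18
```

View pics/p7v.png

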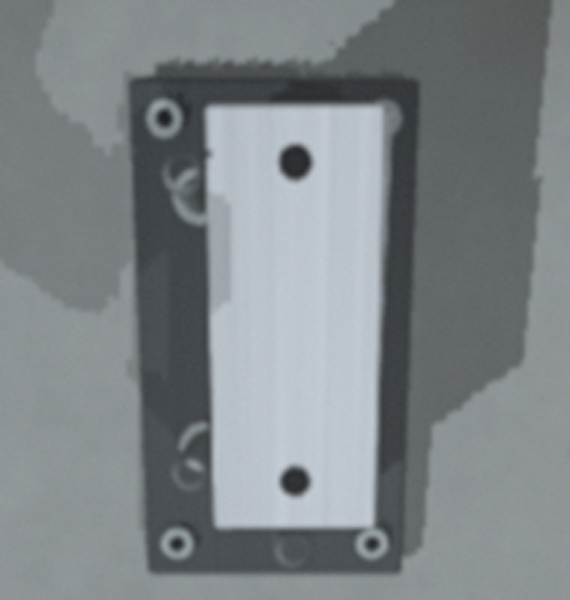

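```bash
python3 - <<'E'
from h import *
g=load('p7');v=g['frame'].max(2)
for r in range(56,195,12): 
    print(r,'L',v[r,288:304],'R',v[r,346:366])
print('end col',[v[185:206,c].tolist() for c in(305,340)]);print('start',[v[45:60,c].tolist() for c in(310,345)])
V=g['view'];print(-V[:3,:3].T@V[:3,3], J(0,0,0))
E
```

```text
56 L [ 65  50  58  69  69  71  91 137 180 197 201 203 201 198 196 195] R [201 204 204 206 204 201 199 194 171 143 135 131 125 118 103  75  64  61
  59  62]
68 L [ 71  70  72  72  73  71  71  90 126 164 189 201 203 199 196 195] R [202 205 206 203 202 200 200 194 167 139 121  90  66  61  63  63  61  63
  62  71]
80 L [116 108 103  95  85  76  69 113 172 195 201 202 203 199 197 197] R [205 206 205 203 202 199 198 192 163 140 112  80  62  64  64  64  63  60
  64  77]
92 L [ 78  91 103 112 123 129 124 125 150 167 172 173 173 172 172 176] R [207 206 206 203 202 201 199 182 152 123  90  68  66  67  66  64  64  64
  69  85]
104 L [ 72  76  73  74  76  74  73  85 125 162 173 173 173 173 171 177] R [207 207 205 203 201 202 196 172 130  94  74  66  66  66  66  67  67  66
  82  97]
116 L [ 73  75  73  74  75  74  75  78 113 159 173 173 173 172 173 176] R [207 207 205 203 201 204 198 168 127  88  69  66  67  68  67  66  65  71
  87 103]
128 L [ 76  75  76  75  78  76  75  77 120 176 198 201 201 201 199 200] R [208 206 204 201 203 202 188 150  98  70  68  68  68  71  69  68  69  81
 100 108]
140 L
[... 491 characters left out ...]
6  89  89  87  86 127 184 201 199 200 199 198] R [205 205 204 207 204 184 133  91  82  85  88  88  90  87  85  84  98 106
 109 106]
188 L [ 85  87  85  84  86  85  83  83  85 107 153 188 198 198 199 200] R [204 205 205 206 201 169 115  86  84  89  86  87  89  86  82  86 101 109
 107 105]
end col [[200, 198, 201, 201, 200, 201, 201, 196, 169, 117, 84, 83, 86, 85, 83, 85, 83, 84, 85, 84, 85], [207, 207, 207, 208, 208, 208, 209, 201, 175, 117, 85, 87, 85, 86, 87, 87, 86, 86, 88, 86, 87]]
start [[61, 68, 68, 70, 70, 70, 77, 109, 154, 189, 199, 202, 202, 202, 201], [59, 61, 60, 59, 61, 60, 70, 109, 163, 192, 201, 201, 200, 199, 201]]
[ 0.53491676 -0.2028459   0.33267531] [ 0.541  -0.2005  0.    ]
```

The camera was almost centred over the pile, yet a 2–3 px strip shows beyond the thin plate's +y edge at the -x end. So a lower plate is skewed by a few mm at that end, and the end push left the pile not quite square. I'll mend it with another side push nearer that end.

```bash
python3 - <<'E'
from h import *
env.reach(J(-.022,.051,.09),ori(YJ-np.pi/2))
env.movel(J(-.022,.051,.019),velocity=.12)
M=R.from_euler('z',-YJ)
hit=env.movel(J(-.022,.029,.019),velocity=.014,guard=20)
s=monitor.sense();print(hit,M.apply(np.r_[s['position'][:2]-PILE,0]).round(4)[:2],s['clock'])
env.movel(J(-.022,.051,.019),velocity=.06); env.movel(J(-.022,.051,.15),velocity=.3); env.movel(np.array([.54,-.265,.19]),velocity=.3)
env.hold(.1);g=snap('wrist','p8');print(monitor.sense()['clock'])
V=g['view'];print('cam',-V[:3,:3].T@V[:3,3])
h=[]
for d in(-.045,.045):
    q=proj(g,J(d,.002,.066))[0]; q=hole(g,*hole(g,*q,9),6); h.append(onz(g,*q,.066))
m=np.mean(h,0);d=h[1]-h[0];print('thin mid jig',M.apply(m-np.r_[PILE,.066]).round(4),np.linalg.norm(d),'yaw',np.arctan2(d[1],d[0]))
u=proj(g,J(0,0,.066))[0].astype(int);x0,y0=u[0]-100,max(u[1]-70,0)
cv2.imwrite('pics/p8v.png',cv2.resize(g['frame'][y0:y0+140,x0:x0+200],None,fx=4,fy=4,interpolation=cv2.INTER_CUBIC)[:,:,::-1]);print(x0,y0)
E
```

```text
True [-0.0224  0.0408] 61.4167
63.025
cam [ 0.53902207 -0.19854264  0.33142761]
thin mid jig [-0.0014  0.0019  0.    ] 0.08997259055882345 yaw 0.03536615871925481
223 53
```

View pics/p8v.png

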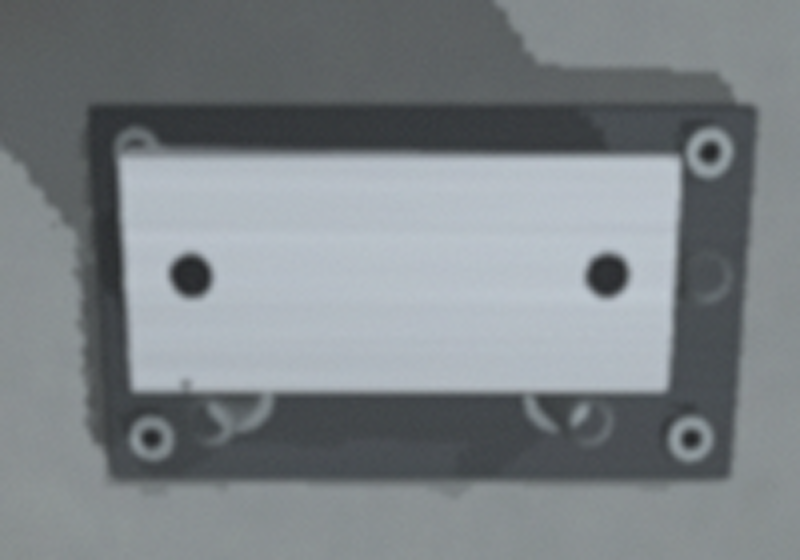

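```bash
python3 - <<'E'
from h import *
M=R.from_euler('z',-YJ)
g=load('p6');v=g['frame'].mean(2)
for c in(255,265,275,370,380,388):
    print(c,v[228:266,c].astype(int).tolist())
    for z in(.012,.028,.052,.066):
        lo,hi=[proj(g,np.r_[J((c-318)*.00078,y,z)])[0] for y in(.027,.030)];print('   z',z,'row if y=27:',lo[1].round(1),'row if 30:',hi[1].round(1))
g=load('p8');v=g['frame'].mean(2)
for c in(255,265,280,300,320,340,360,380): print(c,v[84:98,c].astype(int),'|',v[146:158,c].astype(int))
for r in (100,120,140): print(r,v[r,246:260].astype(int),v[r,384:400].astype(int))
E
```

```text
255 [96, 69, 43, 32, 34, 49, 64, 74, 85, 96, 105, 94, 81, 81, 79, 81, 83, 81, 83, 88, 106, 121, 124, 117, 99, 82, 74, 73, 72, 71, 75, 90, 117, 138, 149, 153, 153, 154]
   z 0.012 row if y=27: 235.6 row if 30: 232.6
   z 0.028 row if y=27: 241.7 row if 30: 238.5
   z 0.052 row if y=27: 252.2 row if 30: 248.7
   z 0.066 row if y=27: 259.4 row if 30: 255.7
265 [51, 51, 51, 52, 63, 76, 80, 80, 84, 91, 99, 90, 79, 73, 72, 71, 71, 74, 72, 75, 84, 95, 98, 99, 95, 86, 76, 71, 72, 72, 76, 87, 112, 137, 148, 152, 153, 153]
   z 0.012 row if y=27: 235.7 row if 30: 232.7
   z 0.028 row if y=27: 241.8 row if 30: 238.6
   z 0.052 row if y=27: 252.3 row if 30: 248.8
   z 0.066 row if y=27: 259.5 row if 30: 255.8
275 [49, 50, 50, 52, 56, 69, 79, 78, 74, 76, 80, 84, 78, 71, 69, 70, 73, 72, 72, 74, 80, 89, 99, 97, 95, 84, 76, 71, 72, 70, 72, 85, 109, 135, 151, 154, 154, 154]
   z 0.012 row if y=27: 235.8 row if 30: 232.8
   z 0.028 row if y=27: 241.9 row if 30: 238.7
   z 0.052 row if y=27: 252.5 row if 30: 248.9
   z 0.066 row if y=27: 259.7 row if 30: 255.9
370 [54, 53, 54, 53, 52, 52, 53, 59, 70, 8
[... 1615 characters left out ...]
 61  76 117 162 187 190 189 189 190] | [184 184 186 182 160 109  74  70  72  73  70  71]
360 [ 58  61  61  58  61  58  72 115 161 189 192 190 191 191] | [185 186 185 184 161 109  69  66  63  62  71  87]
380 [ 78  79  79  76  78  78  83 118 162 189 193 193 191 189] | [185 185 184 183 161 114  78  75  80  78  78  79]
100 [ 59  55  55  55  54  57  97 150 181 188 189 189 187 188] [192 191 193 192 191 193 192 194 173 122  81  76  76  77  78  78]
120 [ 75  61  52  49  50  49  50  88 145 181 188 189 188 186] [190 192 191 192 191 193 186 158 105  71  72  77  79  80  76  79]
140 [ 81  77  68  64  68  69  69  68  95 143 175 183 181 183] [188 187 188 187 189 182 152 107  78  76  77  77  77  77  77  75]
```

The edges in p6 show the thick and bottom plates lagging the thin one by 2–3 mm. The hand seems to widen about 35 mm above the tip (it stopped with 14.5 mm to its axis rather than 11), so it bore only on the thin plate. I'll push both ways again with the hand tilted 0.14 rad and the tip leading low, to drive the bottom and thick plates. About 9 s remain, so it has to be quick.

```bash
python3 - <<'E'
from h import *
M=R.from_euler('z',-YJ);q1=ori(YJ-np.pi/2,.14);q2=ori(YJ,.14);z=.022
pts=[(J(-.008,.049,.085),q1),(J(-.008,.047,z),q1),(J(-.008,.029,z),q1),(J(-.086,.002,.085),q2),(J(-.085,.002,z),q2),(J(-.058,.002,z),q2)]
assert all(kinematics.ik(p,q) is not None for p,q in pts)
def rep(t,hit=None):
    s=monitor.sense();print(t,hit,M.apply(np.r_[s['position'][:2]-PILE,0]).round(4)[:2],s['position'][2].round(4),M.apply(s['contact_force']).round(1),round(s['clock'],2));return s['clock']
env.reach(*pts[0]);env.movel(pts[1][0],velocity=.2)
rep('start')
h=env.movel(pts[2][0],velocity=.016,guard=19);rep('side',h)
env.movel(J(-.008,.052,z+.008),velocity=.1);env.movel(J(-.008,.055,.085),velocity=.25)
t=rep('lifted')
if t<67.6:
    env.reach(*pts[3]);env.movel(pts[4][0],velocity=.2)
    t=rep('start')
    h=env.movel(pts[5][0],velocity=.02,guard=19);rep('end',h)
    env.movel(J(-.095,.002,z),velocity=.1);rep('back')
snap('wrist','p9')
E
```

```text
start None [-0.0073  0.0457] 0.0232 [-0.5 -0.4  0.1] 64.17
side True [-0.0084  0.0374] 0.0218 [-0.   3.5  2.5] 64.92
lifted None [-0.0077  0.0548] 0.0858 [-0.8  0.4 -1.1] 65.6
start None [-0.0848  0.0019] 0.0224 [ 0.3 -0.1  0.3] 67.83
end True [-0.0728  0.0026] 0.0215 [-2.1 -0.6  1.9] 68.61
back None [-0.0948  0.0018] 0.0222 [-0.1 -0.3  0.6] 68.98
```

Both stops came where home should be for the narrow fingertip: predicted 38 and -72.5 mm, measured 37.4 and -72.8 mm. The hand is clear, so I'm handing in.

```bash
python3 -c "
from h import *
job.hand_in();print(monitor.sense()['clock'])"
```

```text
the job is handed in; nothing more can be done
the job is handed in; nothing more can be done
```

I stacked the thick plate and then the thin plate on the bottom plate, pushed the pile home both ways, and handed the job in at about 69 s. I am fairly confident it is square, but I did not confirm the final state with a picture.

**Placing:** Both plates touched down at the expected height (within 0.6 mm) and were released without a drop. In the image each lay within about 0.5 mm of where I aimed.

**First pushes:** The first side and end pushes (17–20 N guard) moved the thin plate home. The wrist images then showed the lower plates still 2–3 mm off and skew. The wider upper part of the fingers had apparently pushed only on the top plate. Eight of the side pushes were wasted repeats that used 12 s.

**Corrective pushes:** A repeat side push reduced the skew, but it was still about 2 mm at the open end. I then pushed sideways and lengthwise again with the hand tilted and the fingertips leading low, guarded at 19 N. Both stopped within 1 mm of where I calculated home to be (37.4 mm sideways, -72.8 mm lengthwise).

**What is uncertain:**
- My last measurement of the thin plate, before those final pushes, was 1.4 mm off in x and 1.9 mm off in y. That is within the roughly 2 mm error of my jig frame. Its yaw matched the jig to about 0.001 rad.
- The force fell to near zero after each guard stop, so the 17–20 N peaks come from the guard settings and were not held readings.
- That the lower plates are fully seated after the last pushes rests only on where the hand stopped.

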